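# Snap the leak-test coupler onto the tilted service port

## Robot

A 6-joint arm with a two-finger parallel gripper is mounted at the origin on the work surface. World frame = base frame: x ahead of the robot, y to its left, z up, the work surface at z = 0. Lengths are in m, angles in degrees, forces in N, time in s.
With the tool pointing down it reaches from about 0.25 to 0.725 m from the base axis. Payload 9.7 kg.
Tool frame: the origin (TCP) lies midway between the tips of the shut fingers; the grasp point (between the pads) lies 19 mm behind it; z points along the fingers, y is the line along which they close (so a half turn about z gives the same grasp; the last joint's range is limited). The gripper opens to 85 mm and grips with 20 to 120 N. Pads are 22 mm wide; open, the fingers measure 114 mm over their backs; the gripper's body (76 mm by 85 mm) begins 54 mm behind the grasp point. The pads swing forward as they close: fully open they stand 13 mm farther back than shut.
Start: joints at [64.572, 4.979, 10.078, 95.1, 0, 90], TCP at [0.236, 0.497, 0.231] pointing down, gripper open.
Joint ranges: [-179.16, 179.16], [-48.56, 103.87], [-65.8, 70.77], [-126.05, 130.52], [-82.76, 87.17], [-180, 180]. Speed limits (degrees/s): [127.2, 127.2, 147.25, 180, 180, 180].

## Interface

Orientations are given as a 3x3 rotation matrix whose columns are the frame's x, y, z axes.
In Python, from station import arm gives the robot as it stands.
- The arm moves only by the tool step_arm, never from a script. Its argument "motion" is text: rows parted by semicolons, each of 6 numbers parted by spaces: the shift along the world's x, y, z in units of 30 mm (1.0 is 30 mm), then the turn, a rotation vector about the world's x, y, z in rad. A call has 1 to 10 rows; each row is the pose to reach, as a shift and turn from the pose commanded when the call began; what a row does not reach only later rows make up. A row lasts 1/8 s, in which the tool goes at most 62.5 mm and 10.7 degrees, less where a joint would pass 70% of its speed; a pose out of reach is approached as far as the arm can. A call with a gripper value outside its range is refused whole. "fingers" is the finger opening in mm, from 0 to 85.4, set as the call begins (left out, the last holds). The fingers move at their own pace and stop on an object; "force" is the grip in N (left out, the last holds). Time passes only in rows, so rows that repeat a pose let the fingers close. It gives the time, the measured TCP pose, the force, the opening and the grip force at its end, in the units of the state.
- arm.observe(): the state, without advancing time (a new reading comes with each control period).
- arm.read_camera(name): name is "scene" or "top" or "wrist"; returns the picture (420x560x3 uint8, red, green, blue); there is no depth.
- arm.calibration(name): a dict with "intrinsics" (3x3 intrinsics, pixels), "position" and "rotation" of the camera in the world. Camera axes: x right, y up, looking along -z (the intrinsics and any distortion apply to the point x, -y, -z); pixel columns grow to the right and rows downward; lengths in m; the calibration is good to about 2 mm. A picture is of the moment at which its call begins: read the wrist's pose just before it. calibration takes no time and is no camera call; for the wrist camera it gives the pose at the moment of the call.
- arm.job_done(): hands the job in; it is judged then, once.
The state is a dict: "clock": time; "qpos": joint angles; "joint_velocities": joint speeds; "joint_efforts": joint torques, N m; "tool_pos": TCP position; "tool_rot": TCP orientation; "wrist_force": force on the tool from outside, world axes, zero at the start; "ft_torque": the same for the moment, N m; "opening": finger opening in m; "finger_force": force on a finger pad.
Only numpy, scipy, OpenCV 4.12 (cv2) and the standard library are available. Lean on these libraries where they do the work, as an engineer would, in place of code of your own. Each camera call takes 0.05 s, during which the arm holds its last target. There are 200 camera calls.

## Task

First vent the port: press the red pedal all the way down to its stop for about half a second and let it come back up. Then take the blue leak-test coupler, push it squarely onto the tilted brass nipple until the orange collar snaps down, and keep it pushed down: the collar is sprung, so finish while still gripping the coupler and holding it there. Leave the two bottles and the dog figurine where they stand.

Things in the scene. Friction and masses are not known exactly. Their poses are not given: they have to be found in the camera images.
- skid: Service-port skid, fixed to the bench: aluminium plate 170 (x) x 250 (y) x 12 mm. On its +y half a navy valve block (100 x 85 mm, top 48 mm above the bench, centred at x +12, y +65 mm) with the tilted nipple; on its -y half the red vent pedal (mid-width at y -70 mm). Origin: centre of the plate's underside, on the bench.
- nipple: Tilted brass nipple on the skid, fixed: 13 mm stem, tapered tip; around it an orange spring collar, 40 mm wide, over a 44 mm steel boss. Origin: on its axis at the top face of the unpressed collar, 92 mm above the bench; the tip stands 16 mm beyond. +z: its axis, outward and up, leaning 0.44 rad (25 deg) from vertical towards the skid's -x side.
- collar (a joint): Orange collar's travel along the nipple's -z, in m: 0 = up, 0.010 = rigid stop. Push needed: 6 N to start, about 15 N at 2 mm, then it snaps through: the push falls to about 5 N at 8 mm and rises to 14 N at the stop. No latch: when let go, it springs back up and pushes the coupler off.
- pedal (a joint): Red vent pedal's angle in rad: 0 = up (free end raised), 0.28 = level, down on its stop. Spring-loaded, returns by itself; at the pad about 3 N starts it and 8 N brings it to the stop.
- pedal_pad (a point): Where to press the pedal: on its top face, mid-width, 20 mm from the free end; moves with it. The pedal is a ribbed red plate 90 x 60 x 6 mm, hinged at its edge on the skid's +x side; its free end points to the skid's -x side. The pad is 70 mm from the hinge, 60 mm above the bench when up, 41 mm when down, shifting some 3.5 mm towards -x on the way.
- coupler: Loose leak-test coupler, 92 mm tall, 0.15 to 0.3 kg, upright on its open nose. Origin: centre of the nose's rim (underside); z up its axis. Nose: steel sleeve 34 mm wide, bore 18 mm, 36 mm deep. From 40 to 92 mm up a blue grip, 24 mm in x, 28 mm in y: grip across y, about 72 mm up. A 36 mm round gauge sits on its +x side, 22 to 33 mm off the axis, 60 mm up.
- amber_bottle: Bystander: amber glass bottle with a blue cap, 58 mm diameter, 100 mm tall; origin at the centre of its underside.
- clear_bottle: Bystander: clear glass bottle with a blue cap, 58 mm diameter, 100 mm tall; origin at the centre of its underside.
- mascot: Bystander: small black dog figurine in a blue vest, about 45 x 40 mm, 66 mm tall; origin at the centre of its underside.

How it is judged:
By the outcome, as a careful person would: the job done as asked, in the order asked, and still so for the second after the job is handed in, while the arm keeps its last pose, push and grip.
It also fails if it takes over 59 s, if anything falls off the work surface, if the arm or the gripper's body presses on something with over 40 N, if the wrist force passes 120 N, or if a joint passes its speed limit or range.

## Working session

There is one attempt and no reset: what is moved stays moved. The work goes in short steps, Python scripts to look and compute and a tool call to move; the robot and the scene stay as the last step left them, time stands still between calls to the robot, and variables do not carry over. Pictures are saved under pics/ and viewed, at most 10 in all, crops included, and the job is handed in when it is done.

Besides the shell and the picture viewer there is one more tool, called after ">>>" as name(argument=value, ...) on one line, values as JSON. step_arm: Moves the arm, as the interface text tells. Its arguments: {"type":"object","properties":{"motion":{"type":"string"},"fingers":{"type":"number"},"force":{"type":"number"}},"required":["motion"]}

```bash
mkdir -p pics; ls
python3 - <<'E'
from station import arm
import cv2,numpy as np
for n in ("scene","top"):
    im=arm.read_camera(n); cv2.imwrite(f"pics/{n}0.png",im[:,:,::-1]); c=arm.calibration(n); print(n,c)
print(arm.observe())
E
```

```text
pics
scene {'intrinsics': array([[464.30692148,   0.        , 289.10433342],
       [  0.        , 464.30692148, 208.05925508],
       [  0.        ,   0.        ,   1.        ]]), 'position': array([ 1.16097653, -0.53222591,  0.76577292]), 'rotation': array([[ 0.67807797, -0.48015193,  0.55647497],
       [ 0.73492749,  0.4330624 , -0.52186066],
       [ 0.00958402,  0.76283097,  0.64652692]])}
top {'intrinsics': array([[445.9571851 ,   0.        , 284.79545511],
       [  0.        , 445.9571851 , 210.42138886],
       [  0.        ,   0.        ,   1.        ]]), 'position': array([0.38478985, 0.02253102, 0.94394715]), 'rotation': array([[ 0.11396052,  0.97017698, -0.21393836],
       [-0.99348179,  0.11071611, -0.02712689],
       [-0.00263146,  0.21563526,  0.97647044]])}
{'clock': 0.1, 'qpos': array([ 6.45698827e+01,  5.00837200e+00,  1.00382680e+01,  9.50982394e+01,
       -4.87746677e-04,  9.00016954e+01]), 'joint_velocities': array([ 0.04469764, -0.1321    ,  0.07151304,  0.02129146, -0.06084715,
       -0.08474367]), 'joint_efforts': array([ 1.98976930e-03, -5.21560836e+01,  4.65653515e+01,  1.58777606e-02,
        1.41753562e-04,  9.57134404e-06]), 'tool_pos': array([0.23609187, 0.49652891, 0.23064339]), 'tool_rot': array([[-9.03096998e-01,  4.29436326e-01, -5.04519529e-04],
       [ 4.29436622e-01,  9.03096351e-01, -1.08090022e-03],
       [-8.54807498e-06, -1.19281691e-03, -9.99999289e-01]]), 'wrist_force': array([-0.29201542,  0.51665083,  0.08283934]), 'ft_torque': array([-0.00085011, -0.03013233,  0.01058305]), 'finger_force': 0.0, 'opening': 0.08508630565783729}
```

View pics/scene0.png

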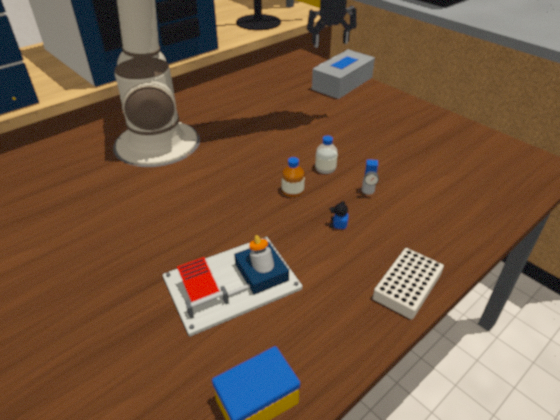

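View pics/top0.png

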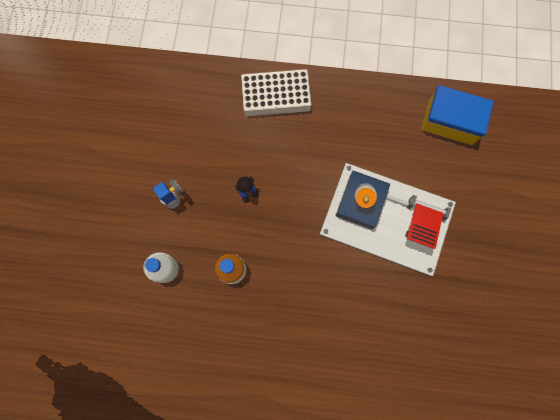

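The scene view shows the skid at about (232,283), the coupler at (371,177), and the mascot and bottles to its left. In the top view the plate corners are about (348,167), (453,204), (432,271) and (323,233), the coupler is at (168,195), and the mascot is at (246,188).

Run:
```python
import cv2,numpy as np
t=cv2.imread("pics/top0.png");s=cv2.imread("pics/scene0.png")
def c(im,x,y,w,h,W,H): return cv2.resize(im[y:y+h,x:x+w],(W,H),interpolation=cv2.INTER_CUBIC)
a=np.hstack([c(t,315,160,145,115,435,345)[:300],c(t,145,170,60,50,360,300)[:, :360]])
b=np.hstack([c(s,155,225,150,105,429,300),c(s,345,150,50,40,371,300)])
w=800
o=np.vstack([np.pad(a,((0,0),(0,w-a.shape[1]),(0,0))),np.pad(b,((0,0),(0,w-b.shape[1]),(0,0)))]) 
cv2.imwrite("pics/crop1.png",o)
```

```text
(no output)
```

View pics/crop1.png

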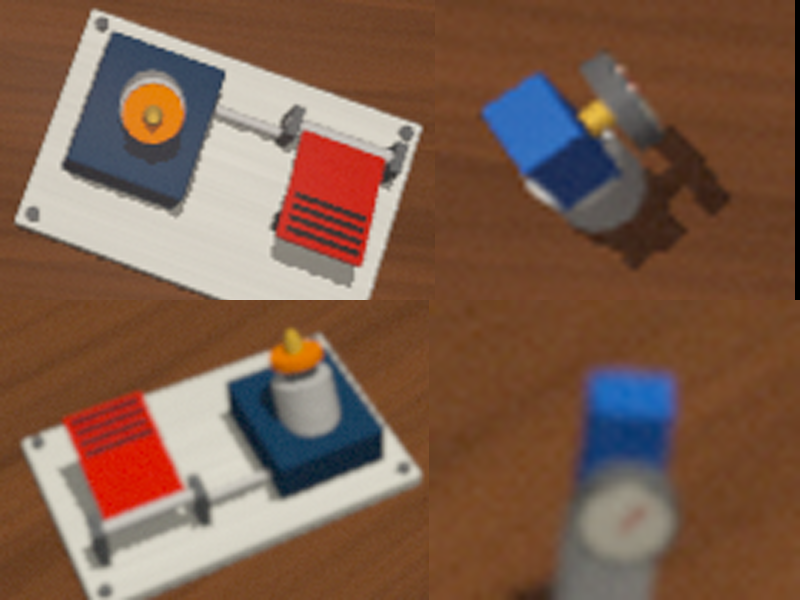

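The crop confirms the skid's +x edge (hinge side) points up in the top image. The coupler's gauge points right and up. Next I fit the poses.

```bash
cat > h.py <<'E'
import numpy as np,cv2
from station import arm
from scipy.optimize import least_squares
def proj(cal,P):
    p=(np.atleast_2d(P)-cal["position"])@cal["rotation"]; p=p*[1,-1,-1]
    q=p@cal["intrinsics"].T; return q[:,:2]/q[:,2:]
def body(p,L,z=0): # p=x,y,yaw
    c,s=np.cos(p[2]),np.sin(p[2]); L=np.atleast_2d(L).astype(float)
    return L@np.array([[c,s,0],[-s,c,0],[0,0,1]])+[p[0],p[1],z]
def fit(obs,p0): # obs: list of (cal, Lpoints, pixels)
    r=lambda p:np.concatenate([(proj(c,body(p,L))-u).ravel() for c,L,u in obs])
    s=least_squares(r,p0,loss="soft_l1",f_scale=1.0); return s.x,r(s.x).reshape(-1,2)
def nip(p,d): # point at distance d along nipple axis; origin given by skid: returns
    ax=np.array([-np.sin(.4363),0,np.cos(.4363)]); return ax
E
python3 - <<'E'
from h import *
T=arm.calibration("top");S=arm.calibration("scene")
k=lambda c,r:np.array(c,float)/[3,3]+[315,160]
s2=lambda c:(np.array(c,float)-[0,300])/[2.86,2.857]+[155,225]
plate=[[.085,.125,.012],[.085,-.125,.012],[-.085,.125,.012]]
blk=[[.062,.1075,.048],[.062,.0225,.048],[-.038,.0225,.048],[-.038,.1075,.048]]
obs=[(T,np.array(plate),k([[95,10],[422,127],[15,220]],0)),
 (T,np.array(blk),k([[113,33],[225,70],[180,205],[65,165]],0)),
 (S,np.array([[-.085,-.125,.012],[-.085,.125,.012],[.085,.125,.012]]),s2([[22,438],[320,333],[421,475]]))]
p,r=fit(obs,[.4,-.2,-.2]);print("skid",p,p[2]*57.3);print(r.round(1).tolist())
np.save("skid.npy",p)
# nipple: triangulate tip & collar using both views
def tri(u1,u2):
    f=lambda X:np.concatenate([proj(T,X)[0]-u1,proj(S,X)[0]-u2])
    a=least_squares(f,[.4,-.2,.1]);return a.x,a.fun
print("tip",tri(k([152,117],0),s2([291,333])))
for xy in ([.012,.065],):
  for d in (0,.016):
    # boss axis passes unknown skid x; report collar from top/scene
    pass
print("collar",tri(k([152,113],0),s2([297,356])))
print("nipple in skid y=.065: axis plane")
kc=lambda c:(np.array(c,float)-[435,0])/6+[145,170]
sc=lambda c:(np.array(c,float)-[429,300])/[7.42,7.5]+[345,150]
obs=[(T,np.array([[.012,.014,.092],[-.012,.014,.092],[-.012,-.014,.092]]),kc([[540,73],[483,112],[530,165]])),
 (S,np.array([[.033,0,.06],[0,0,.092]]),sc([[628,512],[632,395]]))]
p,r=fit(obs,[.4,.3,-.9]);print("coup",p,p[2]*57.3);print(r.round(1).tolist())
for n,u,z in(("mascot",[246,190],.03),("amber",[227,266],.1),("clear",[152,265],.1)):
    f=lambda X:proj(T,[X[0],X[1],z])[0]-u
    print(n,least_squares(f,[.4,.1]).x)
E
```

```text
skid [ 0.59776159 -0.17212077 -0.25459732] -14.58842634930416
[[-0.7, -1.0], [0.3, -0.1], [-0.8, 0.4], [-0.2, -1.6], [1.0, 0.1], [0.7, -0.8], [-0.3, -2.2], [-1.2, -1.6], [-0.9, -1.9], [-0.8, -2.1]]
tip (array([ 0.6103547 , -0.1073323 ,  0.10082439]), array([-0.24050444, -0.21684972, -0.34311039,  0.03238934]))
collar (array([ 0.61781087, -0.10930454,  0.08422114]), array([-0.42036747, -0.37975011, -0.59142156,  0.05688372]))
nipple in skid y=.065: axis plane
coup [ 0.58612041  0.29301633 -0.74148608] -42.48715216657713
[[-0.3, -1.7], [-0.4, -0.6], [0.4, 1.0], [-0.2, 0.8], [-1.0, -1.4]]
mascot [0.6197639  0.13471983]
amber [0.45063796 0.14208208]
clear [0.43638978 0.28311716]
```

Run:
```python
from h import *
T=arm.calibration("top");S=arm.calibration("scene");p=np.load("skid.npy")
k=lambda c:np.array(c,float)/3+[315,160]
s2=lambda c:(np.array(c,float)-[0,300])/[2.86,2.857]+[155,225]
def bp(cal,u,z):
    w=least_squares(lambda X:proj(cal,[X[0],X[1],z])[0]-u,[.6,-.2]).x
    c,s=np.cos(p[2]),np.sin(p[2]);d=w-p[:2];return w,(c*d[0]+s*d[1],-s*d[0]+c*d[1])
print(bp(T,k([277,235]),.0655),bp(T,k([362,265]),.0655))
print(bp(T,k([305,130]),.041),bp(T,k([386,155]),.041))
print(bp(S,s2([65,415]),.0655),bp(S,s2([140,393]),.0655))
for xyz in[(.61,-.107,.106)]:
    d=np.array(xyz[:2])-p[:2];c,s=np.cos(p[2]),np.sin(p[2]);print("tip skid",c*d[0]+s*d[1],-s*d[0]+c*d[1])
C=arm.calibration("wrist");o=arm.observe();R=o["tool_rot"]
print(R.T@(C["position"]-o["tool_pos"]),R.T@C["rotation"],C["intrinsics"])
```

```text
(array([ 0.54841271, -0.20161553]), (np.float64(-0.040329689798807175), np.float64(-0.04097278805969776))) (array([ 0.53478517, -0.25836684]), (np.float64(-0.03922479593855163), np.float64(-0.09932687922902453)))
(array([ 0.62870166, -0.22308015]), (np.float64(0.042777122361617674), np.float64(-0.041524262407644084))) (array([ 0.61728938, -0.2794711 ]), (np.float64(0.045935098373939984), np.float64(-0.09897169126630787)))
(array([ 0.53876789, -0.25672933]), (np.float64(-0.03578287924418279), np.float64(-0.09673908535387324))) (array([ 0.55663213, -0.20501435]), (np.float64(-0.03151921373007778), np.float64(-0.04219194463561468)))
tip skid -0.004557140336971289 0.06610389991239189
[ 0.06981784  0.00045044 -0.14232641] [[ 7.57350983e-04  9.62614458e-01  2.70874198e-01]
 [ 9.99999612e-01 -8.50682851e-04  2.27149439e-04]
 [ 4.49085370e-04  2.70873921e-01 -9.62614729e-01]] [[329.07036818   0.         277.44770163]
 [  0.         329.07036818 212.33173602]
 [  0.           0.           1.        ]]
```

>>> step_arm(motion="10.8 -21.9 0 0 0 0;10.8 -21.9 0 0 0 0;10.8 -21.9 0 0 0 0;10.8 -21.9 0 0 0 0;10.8 -21.9 0 0 0 0;10.8 -21.9 0 0 0 0;10.8 -21.9 0 0 0 0;10.8 -21.9 0 0 0 0;10.8 -21.9 0 0 0 0;10.8 -21.9 0 0 0 0", fingers=0, force=40)

```text
clock: 1.35
tool_pos: [0.5131, -0.0659, 0.2311]
tool_rot: [[-0.903, 0.43, 0.0], [0.43, 0.903, 0.0], [0.0, 0.0, -1.0]]
wrist_force: [0.5, 0.9, -0.4]
opening: -0.0005
finger_force: 0.0
```

>>> step_arm(motion="1.5 -3.1 0 0 0 0;1.5 -3.1 0 0 0 0;1.5 -3.1 0 0 0 0;1.5 -3.1 0 0 0 0;1.5 -3.1 0 0 0 0")

```text
clock: 1.98
tool_pos: [0.5573, -0.1558, 0.2316]
tool_rot: [[-0.904, 0.428, 0.0], [0.428, 0.904, 0.0], [-0.0, 0.0, -1.0]]
wrist_force: [-0.5, 0.9, -0.2]
opening: 0.0003
finger_force: 0.0
```

Run:
```python
from h import *
import pickle
C=arm.calibration("wrist");im=arm.read_camera("wrist");pickle.dump(C,open("w1.pkl","wb"))
p=np.load("skid.npy");print(arm.observe()["tool_pos"],arm.observe()["clock"])
cv2.imwrite("pics/w1.png",cv2.resize(im[:,:,::-1],(800,600),interpolation=cv2.INTER_CUBIC))
L=[[a,b,.012] for a in(-.085,.085) for b in(-.125,.125)]
print((proj(C,body(p,L))*[800/560,600/420]).round())
```

```text
[ 0.5573897  -0.15582437  0.23167727] 2.025
[[220. 242.]
 [543. 180.]
 [276. 434.]
 [564. 385.]]
```

View pics/w1.png

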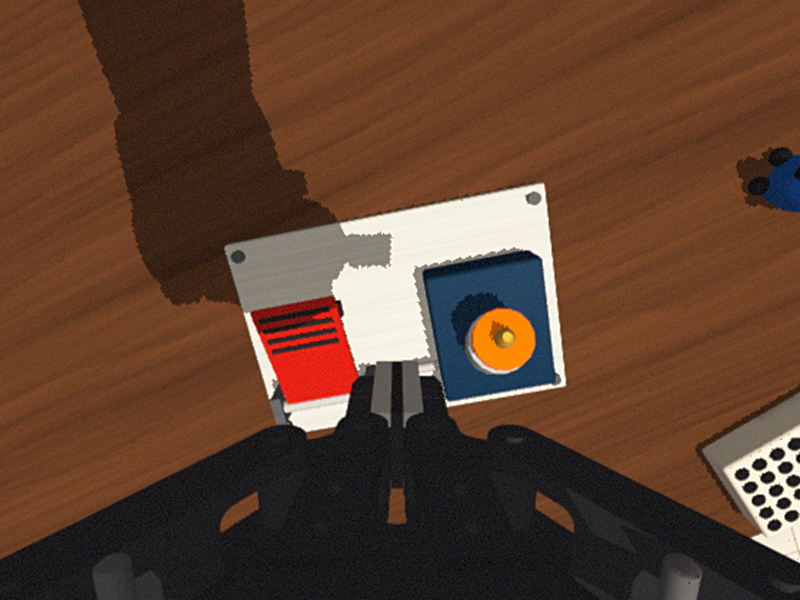

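The wrist view shows plate corners at (224,245), (545,183) and (565,385), the collar centre at (502,340), the tip at (506,338), and the pedal's free end from (253,310) to (333,296). I'll refine the skid fit, with the nipple's x offset left free.

Run:
```python
from h import *
import pickle
T=arm.calibration("top");S=arm.calibration("scene");W=pickle.load(open("w1.pkl","rb"))
k=lambda c:np.array(c,float)/3+[315,160]
s2=lambda c:(np.array(c,float)-[0,300])/[2.86,2.857]+[155,225]
w=lambda c:np.array(c,float)*.7
im=cv2.resize(cv2.imread("pics/w1.png"),(560,420),interpolation=cv2.INTER_AREA)
hsv=cv2.cvtColor(im,cv2.COLOR_BGR2HSV)
m=cv2.inRange(hsv,(8,180,150),(20,255,255));m[:190]=0;m[300:]=0;m[:,:300]=0;m[:,400:]=0
ys,xs=np.nonzero(m);hull=cv2.convexHull(np.c_[xs,ys].astype(np.float32));e=cv2.fitEllipse(hull);print("collar ell",e)
def model(q):
    p=q[:3];c,s=np.cos(p[2]),np.sin(p[2])
    n=lambda d:[q[3]-np.sin(.4363)*d,.065,.092+np.cos(.4363)*d]
    pe=lambda r,y:[q[4]-r*np.cos(.28),y,.060+(r-.07)*np.sin(.28)]
    P=[(W,[[-.085,-.125,.012],[-.085,.125,.012],[.085,.125,.012]],w([[224,245],[545,183],[565,385]]),2),
     (W,[n(0)],np.array([e[0]]),2),(W,[n(.016)],w([[506,338]]),2),
     (W,[pe(.09,-.1),pe(.09,-.04)],w([[252,311],[333,297]]),1),
     (T,[n(0)],k([[152,113]]),.5),(T,[n(.016)],k([[152,116]]),.7),(S,[n(.016)],s2([[291,331]]),.7),
     (T,[[.085,.125,.012],[.085,-.125,.012],[-.085,.125,.012]],k([[95,10],[422,127],[15,220]]),.6),
     (T,[pe(.09,-.04),pe(.09,-.1)],k([[277,235],[362,265]]),.6)]
    return [((proj(c_,body(p,L))-u)*wt) for c_,L,u,wt in P]
s=least_squares(lambda q:np.concatenate(model(q)).ravel(),[.598,-.172,-.2546,.004,.045],loss="soft_l1")
q=s.x;print(q,q[2]*57.3);[print(x.round(1).tolist()) for x in model(q)]
np.save("fit.npy",q)
p=q[:3]
print("nip origin",body(p,[q[3],.065,.092]),"axis",body([0,0,q[2]],[-np.sin(.4363),0,np.cos(.4363)]))
print("pad up/down",body(p,[q[4]-.07*np.cos(.28),-.07,.06]),body(p,[q[4]-.0705,-.07,.041]))
```

```text
collar ell ((352.0986633300781, 236.95977783203125), (42.40733337402344, 44.469261169433594), 113.49185943603516)
[ 6.00146280e-01 -1.71391461e-01 -2.54856641e-01  8.42407175e-05
  4.51089230e-02] -14.603285551398066
[[-2.8, -0.3], [0.1, -0.5], [0.8, 3.4]]
[[-0.3, 1.1]]
[[0.8, -1.1]]
[[-3.3, 0.8], [-0.1, -0.4]]
[[-0.1, -0.4]]
[[-0.0, -0.3]]
[[-0.2, -1.0]]
[[-0.5, -1.3], [-0.0, -0.7], [-0.6, -0.4]]
[[-0.6, -0.5], [-0.2, -0.1]]
nip origin [[ 0.61661473 -0.10851224  0.092     ]] axis [[-0.40893912  0.10653751  0.90632144]]
pad up/down [[ 0.56104979 -0.23354249  0.06      ]] [[ 0.55792788 -0.23272916  0.041     ]]
```

>>> step_arm(motion="0.05 -1.3 -2 0 0 0;0.05 -2.6 -4 0 0 0;0.05 -2.6 -5.0 0 0 0;0.05 -2.6 -5.4 0 0 0;0.05 -2.6 -5.6 0 0 0;0.05 -2.6 -5.8 0 0 0;0.05 -2.6 -6.0 0 0 0;0.05 -2.6 -6.2 0 0 0")

```text
clock: 3.02
tool_pos: [0.5595, -0.2346, 0.0463]
tool_rot: [[-0.903, 0.429, 0.001], [0.429, 0.903, -0.0], [-0.001, 0.0, -1.0]]
wrist_force: [-4.1, 1.9, 6.6]
opening: 0.0
finger_force: 3.0
```

>>> step_arm(motion="0 0 -0.1 0 0 0;0 0 -0.2 0 0 0")

```text
clock: 3.28
tool_pos: [0.5592, -0.2346, 0.0407]
tool_rot: [[-0.903, 0.429, 0.001], [0.429, 0.903, -0.0], [-0.001, 0.0, -1.0]]
wrist_force: [-12.8, 5.5, 29.6]
opening: 0.0002
finger_force: 15.0
```

>>> step_arm(motion="0 0 0 0 0 0;0 0 0 0 0 0;0 0 0 0 0 0;0 0 0 0 0 0")

```text
clock: 3.78
tool_pos: [0.5591, -0.2345, 0.041]
tool_rot: [[-0.903, 0.429, 0.001], [0.429, 0.903, -0.0], [-0.001, 0.0, -1.0]]
wrist_force: [-6.2, 2.6, 12.3]
opening: -0.0001
finger_force: 6.0
```

Run:
```python
from h import *
o=arm.observe();print(o["clock"],o["tool_pos"],o["wrist_force"])
im=arm.read_camera("scene");cv2.imwrite("pics/s2.png",cv2.resize(im[200:340,130:320,::-1],(760,560),interpolation=cv2.INTER_CUBIC))
```

```text
3.775 [ 0.5591225  -0.23454833  0.04100056] [-6.19890687  2.63034514 12.25438352]
```

View pics/s2.png

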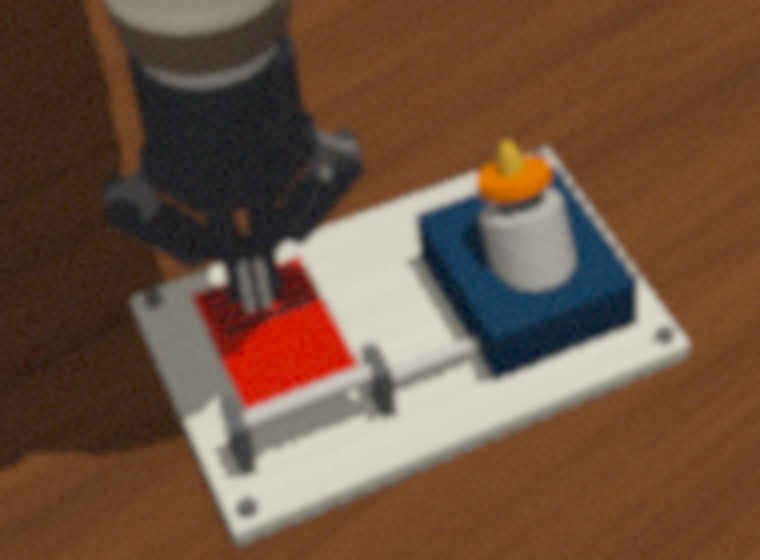

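The pedal looks level at (255,300), with the fingertips on its ribs. I'll press a bit more to confirm it's on the stop, then release.

>>> step_arm(motion="0 0 -0.06 0 0 0;0 0 -0.06 0 0 0")

```text
clock: 4.08
tool_pos: [0.5592, -0.2346, 0.0408]
tool_rot: [[-0.903, 0.429, 0.002], [0.429, 0.903, -0.001], [-0.002, 0.0, -1.0]]
wrist_force: [-10.2, 4.8, 23.6]
opening: -0.0001
finger_force: 11.9
```

>>> step_arm(motion="0 0 0.8 0 0 0;0 0 2.5 0 0 0;0 0 4.5 0 0 0;0 0 6.3 0 0 0;0.5 3 6.3 0 0 0;1.9 16.7 6.3 0 0 -0.3;1.9 16.7 6.3 0 0 -0.3;1.9 16.7 6.3 0 0 -0.3;1.9 16.7 6.3 0 0 -0.3;1.9 16.7 6.3 0 0 -0.3", fingers=85)

```text
clock: 5.32
tool_pos: [0.6022, 0.1361, 0.2269]
tool_rot: [[-0.736, 0.677, 0.001], [0.677, 0.736, 0.0], [-0.001, 0.001, -1.0]]
wrist_force: [0.0, -1.6, -0.7]
opening: 0.0847
finger_force: 0.0
```

>>> step_arm(motion="0.4 2.1 0 0 0 0;0.4 4.3 0 0 0 0;0.4 4.3 0 0 0 0;0.4 4.3 0 0 0 0;0.4 4.3 0 0 0 0")

```text
clock: 5.95
tool_pos: [0.6143, 0.2617, 0.2269]
tool_rot: [[-0.735, 0.678, 0.0], [0.678, 0.735, 0.0], [-0.0, 0.0, -1.0]]
wrist_force: [0.1, -0.1, 0.2]
opening: 0.0849
finger_force: 0.0
```

Run:
```python
from h import *
import pickle
C=arm.calibration("wrist");im=arm.read_camera("wrist");pickle.dump(C,open("w2.pkl","wb"))
print(arm.observe()["tool_pos"],arm.observe()["clock"])
print(proj(C,body([.586,.293,-.7415],[[0,0,.092],[.012,0,.092],[.033,0,.06]])))
a=cv2.resize(im[60:345,90:470,::-1],(800,600),interpolation=cv2.INTER_CUBIC)
t=arm.read_camera("top")[170:290,320:460,::-1]
a[:180,:210]=cv2.resize(t,(210,180),interpolation=cv2.INTER_CUBIC)
cv2.imwrite("pics/w2.png",a)
```

```text
[0.61433193 0.26150673 0.22694819] 6.0
[[282.00517228 154.30574816]
 [281.99286184 168.6789058 ]
 [281.53520822 185.83022389]]
```

View pics/w2.png

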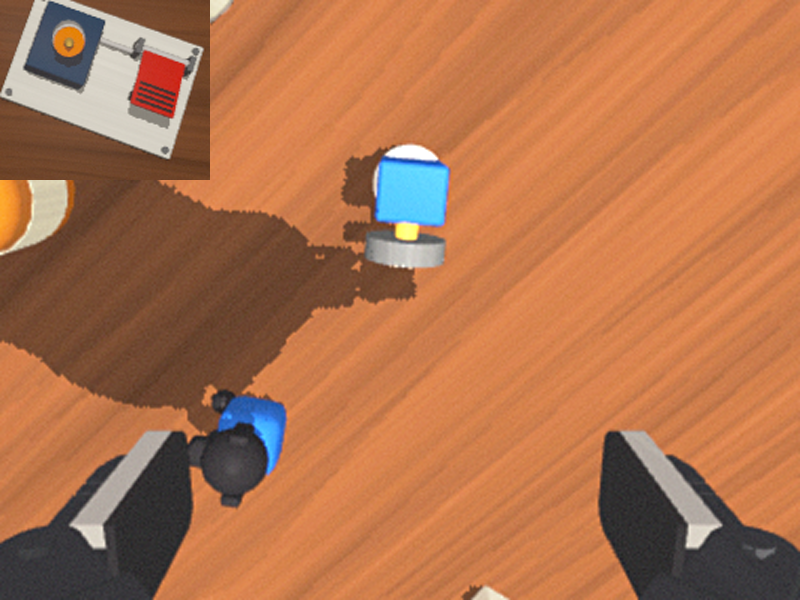

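The inset shows the pedal back up. The wrist view shows the coupler's top face with corners at about (382,160), (449,163), (444,227) and (376,222), turned roughly 4° from the tool.

Run:
```python
from h import *
import pickle
W=pickle.load(open("w2.pkl","rb"))
w=lambda c:np.array(c,float)/[800/380,600/285]+[90,60]
L=[[-.012,.014,.092],[-.012,-.014,.092],[.012,-.014,.092],[.012,.014,.092]]
for uv in ([[382,160],[449,163],[444,227],[376,222]],):
  for order in (uv,[uv[1],uv[0],uv[3],uv[2]]):
    p,r=fit([(W,np.array(L),w(order))],[.586,.293,-.74]);print(p,p[2]*57.3,r.round(1).tolist())
o=arm.observe();g=o["tool_pos"]; print(g, (p[:2]-g[:2])/.03)
```

```text
[ 0.57770917  0.28695855 -0.6850853 ] -39.25538756864861 [[14.5, 0.1], [-51.3, 0.7], [-46.6, -0.6], [18.9, -0.2]]
[ 0.5867596   0.29676238 -0.80978708] -46.40079942057591 [[0.7, 0.9], [-1.4, 0.0], [-0.3, -0.3], [0.6, -0.5]]
[0.61436001 0.26153111 0.22698178] [-0.92001363  1.17437561]
```

>>> step_arm(motion="-0.46 0.6 0 0 0 -0.035;-0.92 1.18 0 0 0 -0.067;-0.92 1.18 -1.5 0 0 -0.067;-0.92 1.18 -3 0 0 -0.067;-0.92 1.18 -4.2 0 0 -0.067;-0.92 1.18 -5.2 0 0 -0.067;-0.92 1.18 -5.9 0 0 -0.067;-0.92 1.18 -5.9 0 0 -0.067;-0.92 1.18 -5.9 0 0 -0.067")

```text
clock: 7.18
tool_pos: [0.5871, 0.298, 0.0509]
tool_rot: [[-0.688, 0.725, 0.001], [0.725, 0.688, 0.001], [-0.0, 0.001, -1.0]]
wrist_force: [-0.4, -0.1, 0.1]
opening: 0.0853
finger_force: 0.0
```

>>> step_arm(motion="0 0 0 0 0 0;0 0 0 0 0 0;0 0 0 0 0 0;0 0 0 0 0 0;0 0 0 0 0 0;0 0 0 0 0 0", fingers=10, force=90)

```text
clock: 7.92
tool_pos: [0.5866, 0.2985, 0.0499]
tool_rot: [[-0.689, 0.725, 0.001], [0.725, 0.689, 0.0], [-0.0, 0.001, -1.0]]
wrist_force: [-0.3, 0.0, 4.3]
opening: 0.0264
finger_force: 88.7
```

>>> step_arm(motion="0 0 1 0 0 0;0 0 3 0 0 0;0 0 5 0 0 0;-0.2 -2 6 -0.04 -0.14 0;-0.3 -4 6 -0.08 -0.28 0;-0.4 -6 6 -0.11 -0.422 0;-0.5 -8 6 -0.11 -0.422 0;-0.5 -10 6 -0.11 -0.422 0;-0.5 -12 6 -0.11 -0.422 0;-0.5 -13.2 6 -0.11 -0.422 0")

```text
clock: 9.18
tool_pos: [0.5704, -0.1003, 0.2285]
tool_rot: [[-0.611, 0.679, 0.407], [0.706, 0.7, -0.107], [-0.358, 0.222, -0.907]]
wrist_force: [-0.2, 0.4, -1.7]
opening: 0.0271
finger_force: 89.6
```

>>> step_arm(motion="0 0 -0.6 0 0 0;0 0 -1.2 0 0 0;0 0 -1.27 0 0 0;0 0 -1.27 0 0 0")

```text
clock: 9.68
tool_pos: [0.5715, -0.0971, 0.1913]
tool_rot: [[-0.613, 0.676, 0.409], [0.704, 0.702, -0.106], [-0.359, 0.223, -0.907]]
wrist_force: [0.9, 0.2, -2.0]
opening: 0.0271
finger_force: 89.7
```

Run:
```python
from h import *
import pickle
S=arm.calibration("scene");W=arm.calibration("wrist");o=arm.observe()
s=arm.read_camera("scene");w=arm.read_camera("wrist");t=arm.read_camera("top");
pickle.dump((W,o),open("w3.pkl","wb"))
for n,i in zip("swt",(s,w,t)): cv2.imwrite(f"pics/r3{n}.png",i[:,:,::-1])
R=o["tool_rot"];print(o["tool_pos"],R.round(4).tolist(),o["opening"],o["clock"],o["wrist_force"])
q=np.load("fit.npy");O=body(q[:3],[q[3],.065,.092])[0];a=body([0,0,q[2]],[-np.sin(.4363),0,np.cos(.4363)])[0]
rim=o["tool_pos"]+.05*R[:,2];print("rim rel along/perp",(rim-O)@a,(rim-O)-((rim-O)@a)*a,"tilt",np.degrees(np.arccos(-R[:,2]@a)))
T=arm.calibration("top")
for n,c in(("S",S),("W",W),("T",T)): print(n,proj(c,[rim,rim-.092*R[:,2],O,O+.016*a]).round(1).tolist())
k=cv2.resize(s[190:290,210:320,::-1],(440,400),interpolation=cv2.INTER_CUBIC)
k2=cv2.resize(w[100:300,180:380,::-1],(400,400),interpolation=cv2.INTER_CUBIC)[:, :360]
k3=cv2.resize(t[150:240,320:420,::-1],(222,200))
a_=np.hstack([k,k2]);b=np.zeros((200,800,3),np.uint8);b[:,:222]=k3
cv2.imwrite("pics/v3.png",np.vstack([a_,b]))
```

```text
[ 0.57149742 -0.09713764  0.1913019 ] [[-0.6128, 0.6765, 0.4086], [0.7042, 0.702, -0.1062], [-0.3586, 0.2227, -0.9065]] 0.02706206739421836 9.675 [ 0.91296995  0.17902206 -2.00840813]
rim rel along/perp 0.0596615036676741 [-2.91004137e-04 -2.89371091e-04 -9.72878906e-05] tilt 0.03286353741049543
S [[251.7, 214.7], [241.6, 171.2], [258.1, 241.5], [256.4, 234.4]]
W [[277.4, 236.6], [277.3, 325.9], [277.9, 211.0], [278.0, 216.7]]
T [[366.3, 202.2], [367.6, 211.9], [365.5, 196.9], [365.7, 198.2]]
```

View pics/v3.png

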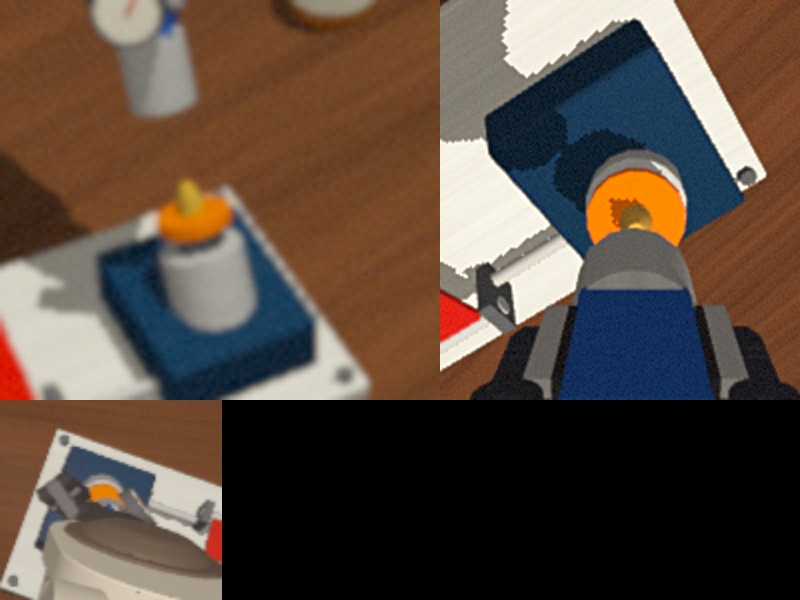

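The wrist view shows the nose centred at column ≈278, in line with the nipple. In the scene view the rim is at about (251,214.5), as predicted. I'll measure the nose's tilt in the scene numerically against the boss.

Run:
```python
from h import *
import pickle
W,o=pickle.load(open("w3.pkl","rb"));S=arm.calibration("scene");R=o["tool_rot"]
im=cv2.imread("pics/r3s.png").astype(float)
sat=(im.max(2)-im.min(2))/(im.max(2)+1)
sat=cv2.GaussianBlur(sat,(0,0),.7)
def edges(rows,xc,half):
    out=[]
    for r in rows:
        c=int(xc(r)); th=.32
        row=sat[r]
        i=c
        while row[i]<th and i<c+half:i+=1
        j=c
        while row[j]<th and j>c-half:j-=1
        out.append((r,j+(row[j]-th)/(row[j]-row[j+1]),i-(row[i]-th)/(row[i]-row[i-1])))
    return np.array(out)
e=edges(range(202,214),lambda r:249+(r-207)*.2,15)
print(e.round(1).tolist())
# expected silhouette: sleeve cylinder, pitched by b about tool y through grasp point
rim0=o["tool_pos"]+.05*R[:,2]
g=o["tool_pos"]-.022*R[:,2]
from scipy.spatial.transform import Rotation as Ro
for b in(-6,-3,0,3,6):
    Q=Ro.from_rotvec(np.radians(b)*R[:,1]).as_matrix()@R
    pts=[];rim=g+.072*Q[:,2]
    th=np.linspace(0,2*np.pi,60)
    for h in np.linspace(0,.036,40):
        pts.append(rim-h*Q[:,2]+.017*(np.cos(th)[:,None]*Q[:,0]+np.sin(th)[:,None]*Q[:,1]))
    u=proj(S,np.vstack(pts)); hull=cv2.convexHull(u.astype(np.float32))
    m=np.zeros((4200,5600),np.uint8);cv2.fillPoly(m,[np.round(hull*10+5).astype(int)],1)
    x=[(np.nonzero(m[r*10+5])[0][[0,-1]]/10-.5).round(1).tolist() for r in(203,206,209,212)]
    print(b,x,"bottom row",hull[:,0,1].max().round(1))
```

```text
[[202.0, 238.8, 256.7], [203.0, 239.1, 256.9], [204.0, 239.4, 257.1], [205.0, 239.6, 257.3], [206.0, 239.8, 257.5], [207.0, 240.0, 257.7], [208.0, 240.3, 257.9], [209.0, 240.4, 258.1], [210.0, 240.6, 258.3], [211.0, 240.9, 258.5], [212.0, 241.2, 258.7], [213.0, 241.4, 258.9]]
-6 [[239.6, 257.0], [240.3, 257.6], [240.9, 258.2], [241.5, 258.8]] bottom row 218.2
-3 [[240.0, 257.3], [240.6, 258.0], [241.3, 258.6], [241.9, 259.2]] bottom row 218.1
0 [[240.2, 257.6], [240.9, 258.3], [241.6, 259.0], [242.3, 259.7]] bottom row 217.8
3 [[240.5, 257.9], [241.3, 258.6], [242.0, 259.3], [242.8, 260.1]] bottom row 217.5
6 [[240.8, 258.3], [241.7, 259.0], [242.5, 259.8], [243.3, 260.3]] bottom row 217.1
```

Run:
```python
from h import *
import pickle
from scipy.spatial.transform import Rotation as Ro
W,o=pickle.load(open("w3.pkl","rb"));R=o["tool_rot"];C=W
im=cv2.imread("pics/r3w.png")
for c in(270,278,286): print(c,[(r,im[r,c].tolist()) for r in range(208,224)][::1] if c==286 else "")
print([(r,im[r,278].tolist()) for r in range(238,252,1)])
g=o["tool_pos"]-.022*R[:,2];th=np.linspace(0,2*np.pi,361)
q=np.load("fit.npy");O=body(q[:3],[q[3],.065,.092])[0];a=body([0,0,q[2]],[-np.sin(.4363),0,np.cos(.4363)])[0]
for dx in(-.002,0,.002):
  for b in(-5,0,5):
    Q=Ro.from_rotvec(np.radians(b)*R[:,1]).as_matrix()@R
    gg=g+dx*R[:,0];rim=gg+.072*Q[:,2]
    u=proj(C,rim+.017*(np.cos(th)[:,None]*Q[:,0]+np.sin(th)[:,None]*Q[:,1]))
    i=[np.argmin(abs(u[:180,0]-x)+1e3*(u[:180,1]>240)) for x in(286,)]
    v=proj(C,[gg+.032*Q[:,2]+.012*Q[:,0],gg-.02*Q[:,2]+.012*Q[:,0]])
    print(dx,b,"rim top row",u[:,1].min().round(1),"width",np.ptp(u[:,0]).round(1),"grip edge row",v[0,1].round(1),v[1,1].round(1))
print("collar pred", (lambda u:(u.min(0),u.max(0)))(proj(C,O+.02*(np.cos(th)[:,None]*np.array([np.cos(q[2])*np.cos(.4363),np.sin(q[2])*np.cos(.4363),np.sin(.4363)])+np.sin(th)[:,None]*np.array([-np.sin(q[2]),np.cos(q[2]),0])))))
hsv=cv2.cvtColor(im,cv2.COLOR_BGR2HSV);m=cv2.inRange(hsv,(8,170,120),(22,255,255));m[:150]=0;m[260:]=0;m[:,:220]=0;m[:,340:]=0
ys,xs=np.nonzero(m);print("collar seen",xs.min(),xs.max(),ys.min(),ys.max())
```

```text
270 
278 
286 [(208, [0, 140, 255]), (209, [0, 124, 250]), (210, [8, 131, 243]), (211, [24, 134, 244]), (212, [15, 134, 245]), (213, [0, 135, 255]), (214, [0, 138, 255]), (215, [50, 127, 253]), (216, [91, 93, 108]), (217, [92, 92, 86]), (218, [88, 92, 97]), (219, [89, 94, 95]), (220, [88, 95, 96]), (221, [91, 97, 102]), (222, [90, 95, 98]), (223, [93, 97, 100])]
[(238, [108, 117, 120]), (239, [103, 108, 113]), (240, [108, 114, 117]), (241, [107, 114, 118]), (242, [108, 114, 121]), (243, [112, 116, 121]), (244, [104, 98, 93]), (245, [90, 47, 25]), (246, [84, 42, 2]), (247, [92, 46, 24]), (248, [93, 48, 25]), (249, [96, 51, 26]), (250, [95, 51, 26]), (251, [89, 47, 20])]
-0.002 -5 rim top row 222.7 width 54.2 grip edge row 249.8 294.5
-0.002 0 rim top row 213.4 width 54.6 grip edge row 245.2 300.6
-0.002 5 rim top row 204.2 width 55.1 grip edge row 240.8 306.8
0 -5 rim top row 219.6 width 54.3 grip edge row 246.0 289.3
0 0 rim top row 210.2 width 54.7 grip edge row 241.4 295.4
0 5 rim top row 201.0 width 55.3 grip edge row 237.0 301.6
0.002 -5 rim top row 216.5 width 54.5 grip edge row 242.3 284.1
0.002 0 rim top row 207.0 width 54.9 grip edge row 237.6 290.2
0.002 5 rim top row 197.7 width 55.4 grip edge row 233.1 296.3
collar pred (array([252.8190078, 186.2966756]), array([303.081423  , 234.75233725]))
collar seen 230 339 150 258
```

Run:
```python
from h import *
im=cv2.imread("pics/r3w.png")
cv2.imwrite("pics/z3.png",np.hstack([cv2.resize(im[170:260,240:320],(480,540),interpolation=cv2.INTER_CUBIC),cv2.resize(im[255:345,255:305],(300,540),interpolation=cv2.INTER_CUBIC)]))
hsv=cv2.cvtColor(im,cv2.COLOR_BGR2HSV);m=cv2.inRange(hsv,(12,200,200),(20,255,255))
n,l,st,ce=cv2.connectedComponentsWithStats(m);
for i in range(1,n):
  if st[i,4]>200: print(st[i],ce[i])
```

```text
[ 254  186   49   37 1025] [278.48       201.83317073]
```

View pics/z3.png

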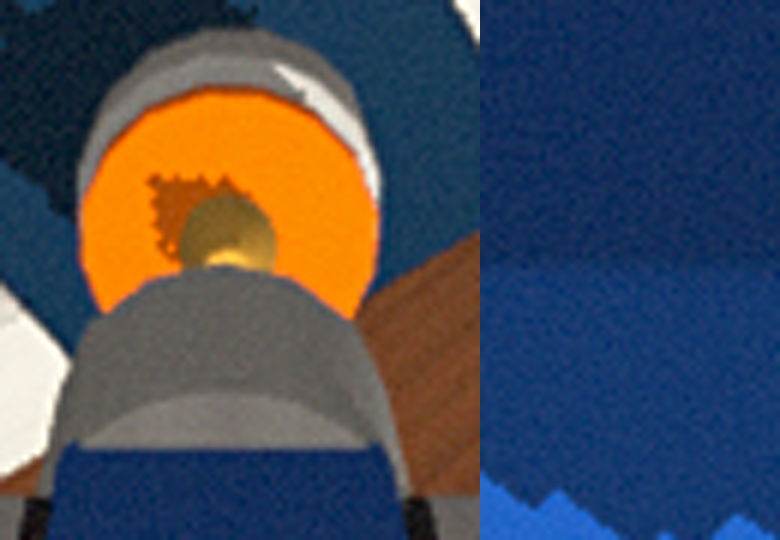

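The collar's top edge is at wrist row 185 (186 predicted), but the nose rim's edge is at row 214.5 (210 predicted) and the grip's top edge at 298. So the coupler sits about 3 mm off along tool −x, pitched about 1.2°. I'll correct both and move closer.

>>> step_arm(motion="-0.043 0.049 -0.025 0.0142 0.0147 0.0047;0.16 -0.005 -0.48 0.0142 0.0147 0.0047;0.367 -0.058 -0.931 0.0142 0.0147 0.0047;0.367 -0.058 -0.931 0.0142 0.0147 0.0047;0.367 -0.058 -0.931 0.0142 0.0147 0.0047")

```text
clock: 10.45
tool_pos: [0.5824, -0.0995, 0.1632]
tool_rot: [[-0.621, 0.677, 0.395], [0.707, 0.701, -0.092], [-0.339, 0.223, -0.914]]
wrist_force: [-0.1, 0.3, -3.2]
opening: 0.0269
finger_force: 89.8
```

```bash
cat > chk.py <<'E'
from h import *
C=arm.calibration("wrist");o=arm.observe();im=arm.read_camera("wrist")[:,:,::-1].copy();cv2.imwrite("pics/r4w.png",im)
R=o["tool_rot"];th=np.linspace(0,2*np.pi,361)
q=np.load("fit.npy");O=body(q[:3],[q[3],.065,.092])[0];a=body([0,0,q[2]],[-np.sin(.4363),0,np.cos(.4363)])[0]
ex=np.array([np.cos(q[2])*np.cos(.4363),np.sin(q[2])*np.cos(.4363),np.sin(.4363)]);ey=np.cross(a,ex)
print("tcp",o["tool_pos"],"tilt",np.degrees(np.arccos(-R[:,2]@a)),o["wrist_force"])
hsv=cv2.cvtColor(im,cv2.COLOR_BGR2HSV);m=cv2.inRange(hsv,(10,180,150),(22,255,255))
n,l,st,ce=cv2.connectedComponentsWithStats(m)
i=1+np.argmax([s[4] if s[1]>120 and s[1]<330 else 0 for s in st[1:]]);print("collar box",st[i])
pc=proj(C,O+.02*(np.cos(th)[:,None]*ex+np.sin(th)[:,None]*ey));print("pred collar",pc.min(0),pc.max(0))
pr=proj(C,o["tool_pos"]+.05*R[:,2]+.017*(np.cos(th)[:,None]*R[:,0]+np.sin(th)[:,None]*R[:,1]));print("pred rim",pr.min(0),pr.max(0))
ct=O+0*a;print("px/mm collar,rim along tool x",proj(C,O)[0]-proj(C,O+.001*R[:,0])[0],proj(C,o["tool_pos"]+.05*R[:,2])[0]-proj(C,o["tool_pos"]+.05*R[:,2]+.001*R[:,0])[0])
print("pred grip lo/hi edge",proj(C,[o["tool_pos"]+.01*R[:,2]+.012*R[:,0],o["tool_pos"]-.042*R[:,2]+.012*R[:,0]]))
E
python3 chk.py
python3 - <<'E'
import cv2,numpy as np
im=cv2.imread("pics/r4w.png")
cv2.imwrite("pics/z4.png",np.hstack([cv2.resize(im[165:265,235:325],(540,600),interpolation=cv2.INTER_CUBIC),cv2.resize(im[280:320,255:285],(260,600),interpolation=cv2.INTER_CUBIC)]))
E
```

```text
tcp [ 0.58244617 -0.09945184  0.16321229] tilt 1.2309965660759896 [-0.12906618  0.33426749 -3.18751339]
collar box [252 199  55  36 809]
pred collar [250.59600941 199.45594893] [306.92877386 253.38210266]
pred rim [250.07714278 210.2088464 ] [304.8127149  261.81790004]
px/mm collar,rim along tool x [-0.00257975  1.33991519] [-1.20293777e-03  1.51915609e+00]
pred grip lo/hi edge [[277.43828898 241.37598989]
 [277.39008534 295.43548036]]
```

View pics/z4.png

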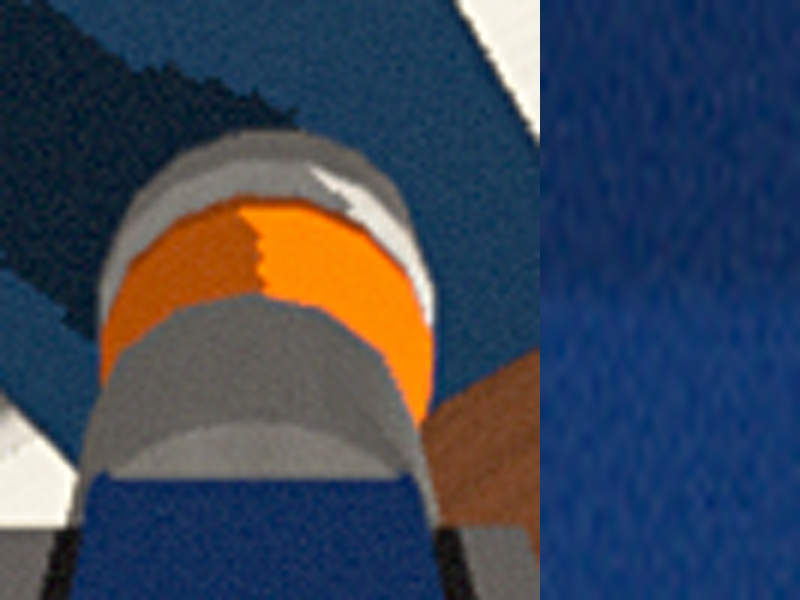

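The collar's edge is at row 198 and the rim's at row 214. Rim and collar centres now agree within about 0.7 mm, so I'll advance along the nipple axis.

>>> step_arm(motion="0.06 -0.01 -0.15 0 0 0;0.13 -0.025 -0.3 0 0 0;0.19 -0.04 -0.44 0 0 0;0.25 -0.055 -0.58 0 0 0;0.28 -0.065 -0.66 0 0 0;0.28 -0.065 -0.66 0 0 0")

```text
clock: 11.25
tool_pos: [0.5908, -0.1014, 0.1433]
tool_rot: [[-0.621, 0.677, 0.395], [0.707, 0.701, -0.092], [-0.339, 0.223, -0.914]]
wrist_force: [0.2, 0.3, -2.8]
opening: 0.0269
finger_force: 89.8
```

>>> step_arm(motion="0.04 -0.01 -0.09 0 0 0;0.08 -0.02 -0.18 0 0 0;0.11 -0.03 -0.24 0 0 0;0.136 -0.036 -0.302 0 0 0;0.136 -0.036 -0.302 0 0 0")

```text
clock: 11.88
tool_pos: [0.5948, -0.1024, 0.1353]
tool_rot: [[-0.62, 0.677, 0.396], [0.707, 0.701, -0.092], [-0.34, 0.223, -0.914]]
wrist_force: [-8.1, 2.0, 5.6]
opening: 0.0268
finger_force: 91.0
```

Contact now: about 11 N along the axis and about 4 N sideways. I'll press on and nudge slightly towards tool +x.

>>> step_arm(motion="0.02 0 -0.06 0 0 0;0.05 -0.005 -0.12 0 0 0;0.085 -0.013 -0.2 0 0 0;0.085 -0.013 -0.2 0 0 0")

```text
clock: 12.38
tool_pos: [0.5975, -0.1031, 0.1291]
tool_rot: [[-0.62, 0.677, 0.396], [0.707, 0.701, -0.092], [-0.34, 0.223, -0.914]]
wrist_force: [-5.6, 0.4, 2.6]
opening: 0.0273
finger_force: 90.8
```

>>> step_arm(motion="0.02 -0.005 -0.045 0 0 0;0.04 -0.01 -0.09 0 0 0;0.055 -0.014 -0.12 0 0 0;0.055 -0.014 -0.12 0 0 0")

```text
clock: 12.88
tool_pos: [0.5986, -0.1034, 0.1271]
tool_rot: [[-0.62, 0.677, 0.396], [0.707, 0.701, -0.092], [-0.34, 0.223, -0.913]]
wrist_force: [-20.4, 3.5, 16.8]
opening: 0.0267
finger_force: 93.1
```

>>> step_arm(motion="-0.025 0.006 -0.012 0 0 0;-0.025 0.006 -0.012 0 0 0;-0.025 0.006 -0.012 0 0 0")

```text
clock: 13.25
tool_pos: [0.5984, -0.1033, 0.127]
tool_rot: [[-0.62, 0.677, 0.398], [0.707, 0.701, -0.093], [-0.341, 0.224, -0.913]]
wrist_force: [-15.2, 2.8, 14.4]
opening: 0.0269
finger_force: 92.5
```

```bash
python3 chk.py | head -1
python3 - <<'E'
from h import *
s=arm.read_camera("scene");t=arm.read_camera("top")
f=lambda i:cv2.resize(i[:,:,::-1],(400,300))
a=np.hstack([cv2.resize(s[170:290,190:330,::-1],(400,300),interpolation=cv2.INTER_CUBIC),cv2.resize(cv2.imread("pics/r4w.png")[150:345,150:410],(400,300))])
cv2.imwrite("pics/v5.png",np.vstack([a,np.hstack([f(s),f(t)])]))
o=arm.observe();print(o["wrist_force"],o["ft_torque"],o["clock"])
E
```

```text
tcp [ 0.59843655 -0.10331826  0.12699609] tilt 1.1004700837650405 [-15.2364551    2.79982385  14.42437739]
[-16.44089719   2.78246674  14.73325607] [-0.00254727  2.16381019 -0.21422045] 13.4
```

View pics/v5.png

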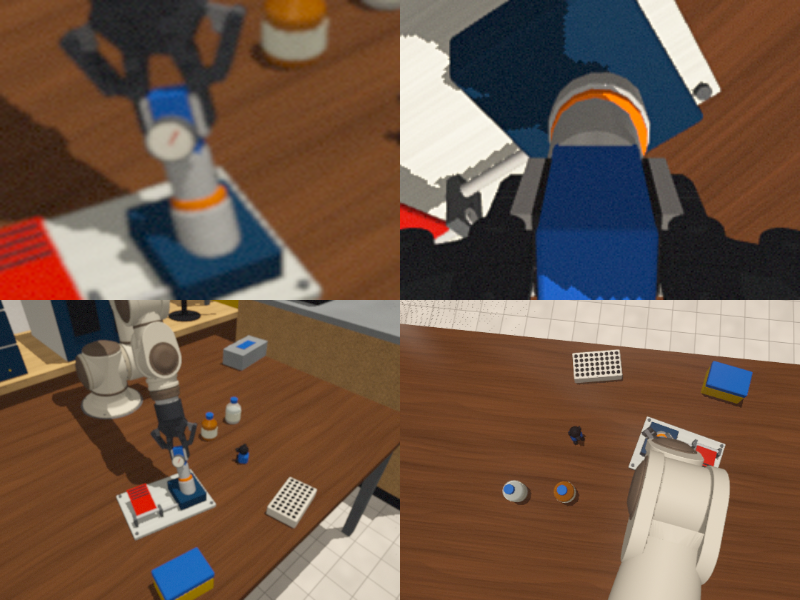

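The collar is down with the nose squarely seated, and the pedal is up. The bottles and dog stand where they were. I'll add a little push and check that it holds.

>>> step_arm(motion="0.012 -0.003 -0.036 0 0 0;0.012 -0.003 -0.036 0 0 0;0.012 -0.003 -0.036 0 0 0;0.012 -0.003 -0.036 0 0 0;0.012 -0.003 -0.036 0 0 0;0.012 -0.003 -0.036 0 0 0;0.012 -0.003 -0.036 0 0 0;0.012 -0.003 -0.036 0 0 0;0.012 -0.003 -0.036 0 0 0;0.012 -0.003 -0.036 0 0 0")

```text
clock: 14.65
tool_pos: [0.5986, -0.1034, 0.127]
tool_rot: [[-0.619, 0.677, 0.398], [0.707, 0.701, -0.093], [-0.342, 0.224, -0.913]]
wrist_force: [-23.5, 3.4, 23.0]
opening: 0.0266
finger_force: 94.2
```

```bash
python3 -c "
from station import arm
print(arm.job_done())"
```

```text
the job is handed in; nothing more can be done
None
```

I vented the pedal (about 1 s on its stop, then back up), pushed the coupler onto the nipple until the collar snapped down to its stop, and handed the job in at about 14.7 s, still gripping and pushing with about 34 N along the axis; the bottles and dog were not touched.

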